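Pack the candle crate tight

ROBOT

A 6-joint arm with a two-finger parallel gripper is mounted at the origin on the work surface. World frame = base frame: x ahead of the robot, y to its left, z up, the work surface at z = 0. Lengths are in mm, angles in degrees, forces in N, time in s.
With the tool pointing down it reaches from about 300 to 850 mm from the base axis. Payload 4.2 kg.
Tool frame: the origin (TCP) lies midway between the tips of the shut fingers; the grasp point (between the pads) lies 19 mm behind it; z points along the fingers, y is the line along which they close (so a half turn about z gives the same grasp; the last joint's range is limited). The gripper opens to 91 mm and grips with 3 to 60 N. Pads are 32 mm wide; open, the fingers measure 118 mm over their backs; the gripper's body (76 mm by 178 mm) begins 60 mm behind the grasp point.
Start: joints at [68.526, 18.312, 89.639, -0, 72.044, -1.146], TCP at [199.76, 539.202, 213.976] pointing down, gripper open.
Joint ranges: [-177.97, 177.97], [-48.28, 115.42], [12.27, 149.76], [-77.06, 257.06], [2.81, 150.46], [-146.56, 146.56]. Speed limits (degrees/s): [147.25, 147.25, 180, 180, 180, 180].

INTERFACE

Orientations are given as [roll, pitch, yaw] about the fixed x, y, z axes, in that order (R = Rz(yaw) Ry(pitch) Rx(roll)).
In Python, from workcell import state, grab_frame, camera_model, workorder gives the robot as it stands.
- The arm moves only by the tool carry_out, never from a script. Its argument "commands" is a list of rows, each a list of 7 numbers: the turn, a rotation vector about the tool's x, y, z in degrees, then the shift along the tool's x, y, z in mm, then the opening, from -1 (shut) to 1 (fully open). In form: [[ax, ay, az, dx, dy, dz, hand], ...]. A call has 1 to 20 rows; each row is the pose to reach, as a shift and turn from the pose commanded when the call began, along the tool's axes at that moment; what a row does not reach only later rows make up. A row lasts 1/10 s, in which the tool goes at most 50 mm and 8.59 degrees, less where a joint would pass 70% of its speed; a pose out of reach is approached as far as the arm can. A call with a gripper value outside its range is refused whole. The fingers move at their own pace and stop on an object; "force" is the grip in N (left out, the last holds). Time passes only in rows, so rows that repeat a pose let the fingers close. It gives the time, the measured TCP pose, the force, the opening and the grip force at its end, in the units of the state.
- state(): the state, without advancing time (a new reading comes with each control period).
- grab_frame(name): name is "side" or "top" or "wrist"; returns the picture (480x640x3 uint8, red, green, blue); there is no depth.
- camera_model(name): a dict with "fx", "fy", "cx", "cy" (pixels), "origin" and "rotation" of the camera in the world; the wrist camera has in their place "mount" (4x4, takes a point from camera to tool coordinates, whose origin is the TCP and whose axes are the flange's). Camera axes: x right, y up, looking along -z (the intrinsics and any distortion apply to the point x, -y, -z); pixel columns grow to the right and rows downward; lengths in mm; the calibration is good to about 2 mm. A picture is of the moment at which its call begins: read the wrist's pose just before it. camera_model takes no time and is no camera call.
- workorder.job_done(): hands the job in; it is judged then, once.
The state is a dict: "time_s": time; "qpos": joint angles; "qvel": joint speeds; "effort": joint torques, N m; "ee_pos": TCP position; "ee_rot": TCP orientation; "force": force on the tool from outside, world axes, zero at the start; "torque": the same for the moment, N m; "gripper_width": finger opening in mm; "gripper_force": force on a finger pad.
Only numpy, scipy, OpenCV 4.12 (cv2) and the standard library are available. Lean on these libraries where they do the work, as an engineer would, in place of code of your own. Each camera call takes 0.05 s, during which the arm holds its last target. There are 200 camera calls.

TASK

Pack the candle crate: slide the two candle jars that have drifted about in it out of the way, without lifting them, so that the free space comes together, and stand the carton of long matches and the spray bottle in the room this makes. All four must end standing upright on the crate's floor; lower the carton and the bottle in, do not drop them, and leave the mug and the remote control where they are.

Things in the scene. Friction and masses are not known exactly. Their poses are not given: they have to be found in the camera images.
- crate: Open wooden crate, fixed to the table. Outside 104 (its x) by 270 (its y, the long way) by 60 mm high; walls and floor 8 mm thick, so inside it is 88 by 254 mm and the inner floor is 8 mm above the table. Origin: centre of the underside; z up. Along its y the four things take 80 + 80 + 42 + 44 = 246 mm of the 254, in any order, so the carton must stand with its 42 mm side along the crate's length.
- jar_a: Wide glass candle jar with flat black lid: an upright cylinder 80 mm in diameter, 76 mm high, about 0.36 kg, loose on the crate's floor in the half towards the crate's -y end (top 84 mm above the table, 24 mm above the rim). Slides along the crate, upright, when pushed level at or below its middle. Origin: centre of its underside; z up.
- jar_b: The second candle jar, same as jar_a, in the half towards the crate's +y end. Origin: centre of its underside; z up. The gaps before, between and behind the jars add up to 94 mm; the widest is at least 31 mm, but none takes both the carton and the bottle.
- matches: Closed carton of long matches standing on end on the table, 42 (its x) by 64 (its y) by 130 mm high (its z), rigid, about 0.11 kg. Origin: centre of its underside. Standing in the crate its top 46 mm are above the jars.
- bottle: Room-spray bottle, dark glass, standing on the table: round body 44 mm in diameter up to 78 mm, shoulder to 102 mm, then a black cylindrical cap 26 mm in diameter from 102 to 138 mm (the top), about 0.17 kg. The foot's edge is bevelled 2.5 mm. Origin: centre of its underside; z up.
- mug: Bystander: white mug, 76 mm across and 88 mm high, handle at its +y, on an 8 mm thick coaster. Origin: centre of its underside. To be left alone.
- remote: Bystander: black remote control lying flat, 44 (its x) by 150 (its y) by 18 mm. Origin: centre of its underside. To be left alone.
Not all that is in view belongs to the job. Leave any pink or red look-alike of the bottle alone.

How it is judged (in metres and radians):
At the end, for the whole second after the job is handed in: Both jars, the carton and the bottle are inside the crate, each standing on its inner floor (underside at most 6 mm above it) and upright within 0.1 rad (about 6 degrees), released and at rest (x of jar_a in the frame of crate between -0.03 and 0.03 m and y of jar_a in the frame of crate between -0.115 and 0.115 m and z of jar_a in the frame of crate between 0.002 and 0.014 m and angle between each of jar_a, jar_b, matches, bottle's own z axis and vertical below 0.1 rad and linear speed of each of jar_a, jar_b, matches, bottle below 0.02 m/s and x of jar_b in the frame of crate between -0.03 and 0.03 m and y of jar_b in the frame of crate between -0.115 and 0.115 m and z of jar_b in the frame of crate between 0.002 and 0.014 m and x of matches in the frame of crate between -0.03 and 0.03 m and y of matches in the frame of crate between -0.115 and 0.115 m and z of matches in the frame of crate between 0.002 and 0.014 m and x of bottle in the frame of crate between -0.03 and 0.03 m and y of bottle in the frame of crate between -0.115 and 0.115 m and z of bottle in the frame of crate between 0.002 and 0.014 m); the robot touches nothing.
It fails at once if the mug is shifted more than 25 mm or tipped more than 0.3 rad (distance of mug from where it was at the start of the episode above 0.025 m or angle between mug's own z axis and vertical above 0.3 rad).
It fails at once if the remote control is shifted more than 25 mm (distance of remote from where it was at the start of the episode above 0.025 m).
It fails at once if the carton is dropped into the crate: it goes faster than 0.65 m/s (a fall of about 20 mm) with its underside below the rim and over the crate (linear speed of matches above 0.65 m/s and z of matches in the frame of crate below 0.06 m and x of matches in the frame of crate between -0.052 and 0.052 m and y of matches in the frame of crate between -0.135 and 0.135 m).
It fails at once if the bottle is dropped into the crate: it goes faster than 0.65 m/s (a fall of about 20 mm) with its underside below the rim and over the crate (linear speed of bottle above 0.65 m/s and z of bottle in the frame of crate below 0.06 m and x of bottle in the frame of crate between -0.052 and 0.052 m and y of bottle in the frame of crate between -0.135 and 0.135 m).
It fails at once if a jar is lifted (its underside's centre more than 20 mm above the crate's floor) (z of any of jar_a, jar_b in the frame of crate above 0.028 m).
It also fails if it takes over 70 s, if anything falls off the work surface, if the arm or the gripper's body presses on something with over 40 N, if the wrist force passes 120 N, or if a joint passes its speed limit or range.

## Working session

There is one attempt and no reset: what is moved stays moved. The work goes in short steps, Python scripts to look and compute and a tool call to move; the robot and the scene stay as the last step left them, time stands still between calls to the robot, and variables do not carry over. Pictures are saved under pics/ and viewed, at most 10 in all, crops included, and the job is handed in when it is done.

Besides the shell and the picture viewer there is one more tool, called as name([rows], argument=value, ...), one row to a line, values as JSON. carry_out: Moves the arm, as the interface text tells. Its arguments: {"type":"object","properties":{"commands":{"type":"array"},"force":{"type":"number"}},"required":["commands"]}

```bash
mkdir -p pics; ls; python3 - <<'E'
from workcell import state, grab_frame, camera_model
import cv2
s=state();print(s)
for n in("top","side","wrist"):
    f=grab_frame(n);cv2.imwrite(f"pics/{n}0.png",f[:,:,::-1]);print(n,camera_model(n))
E
```

```text
pics
{'time_s': 0.0, 'qpos': array([ 6.85259047e+01,  1.83514015e+01,  8.97053482e+01, -1.48419982e-03,
        7.20445596e+01, -1.14462988e+00]), 'qvel': array([-0.02905906, -0.00034592,  0.12142834, -0.06960463,  0.03165157,
        0.03688293]), 'effort': array([ 4.54175824e-04, -4.12460411e+01, -2.31977051e+01,  7.27524748e-02,
        4.56566561e-02, -1.40159282e-04]), 'ee_pos': array([199.57642091, 538.71805069, 213.12985899]), 'ee_rot': array([-1.79898683e+02, -6.12954454e-04,  1.59670993e+02]), 'force': array([-0.02475825, -0.68000691,  0.55808463]), 'torque': array([0.04293716, 0.04088876, 0.02121232]), 'gripper_force': 0.0, 'gripper_width': 91.31058971693534}
top {'fx': 494.2272697520775, 'fy': 494.2272697520775, 'cx': 330.00020019917855, 'cy': 232.94158017794098, 'origin': array([ 361.54923529,   52.39891972, 1203.611803  ]), 'rotation': array([ 11.09695653,   0.51720076, -89.37692045])}
side {'fx': 445.61265334294666, 'fy': 445.61265334294666, 'cx': 322.5741750730587, 'cy': 241.53393283668356, 'origin': array([ 275.79055932, -460.62729973,  707.00338013]), 'rotation': array([ 42.93879749,  -0.21696305, -31.4331101 ])}
wrist {'fx': 420.6612203849121, 'fy': 420.6612203849121, 'cx': 318.80989639025836, 'cy': 245.1627393842242, 'mount': array([[-4.18680787e-05,  9.55768197e-01,  2.94120983e-01,
         8.34377000e+01],
       [ 9.99999996e-01,  1.61444482e-05,  8.98872572e-05,
        -5.30026195e-01],
       [ 8.11629608e-05,  2.94120985e-01, -9.55768193e-01,
        -1.69407990e+02],
       [ 0.00000000e+00,  0.00000000e+00,  0.00000000e+00,
         1.00000000e+00]])}
```

View pics/top0.png

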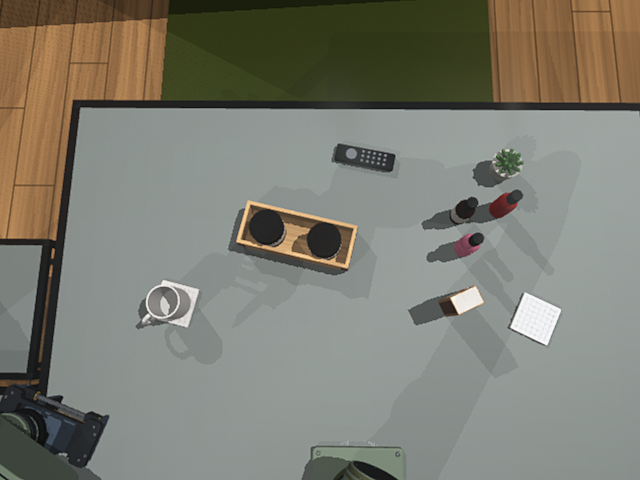

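View pics/side0.png

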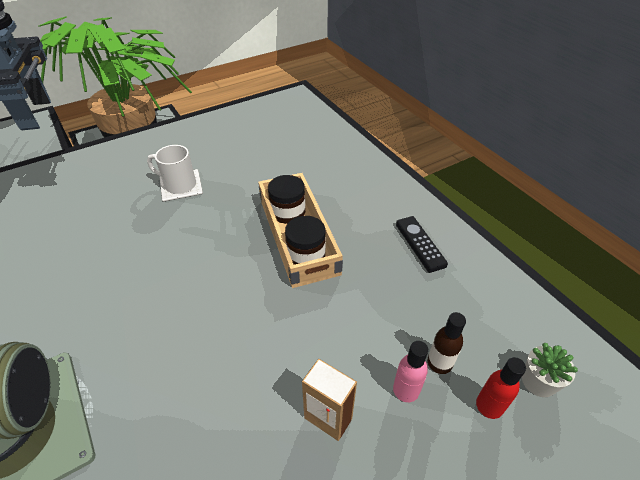

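The top view shows the crate at about (297,235), with black jar lids at (267,226) and (324,240). The carton is at (465,300), its white top face up. There are three bottle candidates: dark glass (463,210), red (506,204) and pink (469,243). By the description I choose the dark one, and I'll check it in the crop.

```bash
cat > h.py <<'E'
import numpy as np, cv2
from scipy.spatial.transform import Rotation as R
from workcell import state, grab_frame, camera_model
def cam(n, s=None):
    m=camera_model(n); K=(m['fx'],m['fy'],m['cx'],m['cy'])
    if n!='wrist':
        return K,np.array(m['origin']),R.from_euler('xyz',m['rotation'],degrees=True).as_matrix()
    s=s or state(); T=np.array(m['mount']); Rt=R.from_euler('xyz',s['ee_rot'],degrees=True).as_matrix()
    return K,Rt@T[:3,3]+s['ee_pos'],Rt@T[:3,:3]
def ray(c,uv,z):
    K,o,Rc=c; uv=np.atleast_2d(np.asarray(uv,float))
    d=np.c_[(uv[:,0]-K[2])/K[0],-(uv[:,1]-K[3])/K[1],-np.ones(len(uv))]@Rc.T
    return o+d*((z-o[2])/d[:,2])[:,None]
def proj(c,p):
    K,o,Rc=c; q=(np.atleast_2d(p)-o)@Rc
    return np.c_[K[2]+K[0]*q[:,0]/-q[:,2],K[3]+K[1]*q[:,1]/q[:,2]]
E
python3 - <<'E'
from h import *
t=cv2.imread('pics/top0.png');s=cv2.imread('pics/side0.png')
a=cv2.resize(t[190:280,225:365],None,fx=4,fy=4,interpolation=cv2.INTER_CUBIC)   # 560x360
b=cv2.resize(t[185:325,400:530],None,fx=4,fy=4,interpolation=cv2.INTER_CUBIC)   # 520x560
cv2.imwrite('pics/c1.png',cv2.resize(t[185:325,225:525],None,fx=2.66,fy=2.66,interpolation=cv2.INTER_CUBIC))
c=cam('top')
print('jarlids z84',ray(c,[[267,226],[324,240]],84)[:,:2].round(1))
print('carton',ray(c,[465,300],130).round(1),'bottle',ray(c,[469,203],138).round(1))
hsv=cv2.cvtColor(t,cv2.COLOR_BGR2HSV)
m=cv2.inRange(hsv,(8,90,90),(25,255,255));m[:150]=0;m[330:]=0
n,l,st,ce=cv2.connectedComponentsWithStats(m)
for i in range(1,n):
    if st[i,4]>40: print(st[i],cv2.minAreaRect(np.argwhere(l==i)[:,::-1].astype(np.float32)))
m=(t.max(2)<45).astype(np.uint8);m[:150]=0;m[330:]=0;m[:,:200]=0
n,l,st,ce=cv2.connectedComponentsWithStats(m)
for i in range(1,n):
    if st[i,4]>40: print('dark',st[i],ce[i])
E
```

```text
jarlids z84 [[596.1 211.1]
 [564.3  78.5]]
carton [[ 427.7 -227.6  130. ]] bottle [[ 640.9 -243.3  138. ]]
[   0  150   67   91 5491] ((33.0, 195.0), (90.0, 66.0), 90.0)
[ 236  201  121   68 2616] ((296.2137145996094, 235.13108825683594), (115.09152221679688, 46.050193786621094), 13.091893196105957)
[ 46 265   7  43  79] ((48.95206069946289, 285.9953918457031), (3.1786985397338867, 42.38264465332031), 5.52754020690918)
dark [377 152  18  19  55] [388.36363636 159.65454545]
dark [456 198  21  21 263] [464.85171103 208.88973384]
dark [249 210  35  35 917] [266.21374046 226.68484188]
dark [307 223  34  35 913] [323.69441402 239.81270537]
dark [469 234  10  12  61] [472.54098361 240.62295082]
```

View pics/c1.png

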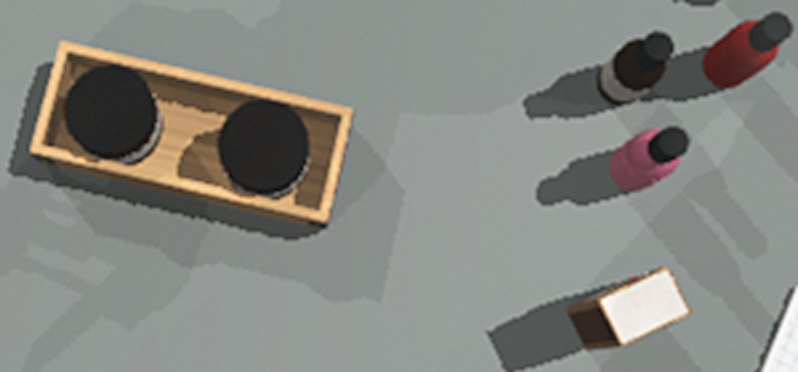

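The crop confirms the dark bottle: cap at crop (658,45), label at (620,88). The red one's cap is at (772,30) and the pink one's at (668,145). The rim corners and the carton top are clear, so I'll cast them.

```bash
python3 - <<'E'
from h import *
c=cam('top'); S=cam('side')
def cr(p): return (np.array(p,float)+.5)/2.66+[225,185]-.5
rim=ray(c,cr([[62,43],[352,108],[328,222],[32,152]]),60)[:,:2];
print('rim',rim.round(1),'sides',np.linalg.norm(rim-np.roll(rim,-1,0),axis=1).round(1),'ctr',rim.mean(0).round(1))
ab=cv2.minAreaRect(rim.astype(np.float32));print(ab)
t=cv2.imread('pics/top0.png');s=cv2.imread('pics/side0.png')
m=(t.min(2)>150).astype(np.uint8);n,l,st,ce=cv2.connectedComponentsWithStats(m)
for i in range(1,n):
    x,y=ce[i]
    if 430<x<500 and 280<y<320 and st[i,4]>60:
        p=ray(c,np.argwhere(l==i)[:,::-1],130)[:,:2].astype(np.float32);print('carton',cv2.minAreaRect(p),p.mean(0))
lids=ray(c,[[266.2,226.7],[323.7,239.8]],84)[:,:2]; print('lids',lids.round(1))
cap=ray(c,cr([658,43]),138)[0]; print('cap',cap.round(1),'in side',proj(S,cap).round(1))
# side view checks
print('side proj: rim',proj(S,np.c_[rim,[60]*4]).round(0).tolist(),'lids',proj(S,np.c_[lids,[84,84]]).round(0).tolist())
dk=(s.max(2)<45).astype(np.uint8);n,l,st,ce=cv2.connectedComponentsWithStats(dk)
for i in range(1,n):
    if st[i,4]>100 and st[i,1]>150 and st[i,0]>200: print('side dark',st[i],ce[i].round(1))
m=(s.min(2)>150).astype(np.uint8);n,l,st,ce=cv2.connectedComponentsWithStats(m)
for i in range(1,n):
    x,y=ce[i]
    if 290<x<370 and 350<y<410 and st[i,4]>200:
        p=ray(S,np.argwhere(l==i)[:,::-1],130)[:,:2].astype(np.float32);print('carton side',st[i],cv2.minAreaRect(p))
E
```

```text
rim [[662.2 262.2]
 [604.8   1.5]
 [502.7  22.4]
 [562.4 284.5]] sides [266.9 104.2 268.8 102.2] ctr [583.  142.6]
((582.8809814453125, 142.2027130126953), (268.8023681640625, 104.14384460449219), 77.38693237304688)
carton ((428.7096252441406, -232.6556854248047), (39.09986114501953, 62.81105422973633), 25.2304630279541) [ 428.21698 -231.66183]
lids [[594.4 212.9]
 [564.8  79.2]]
cap [ 645.9 -250.2  138. ] in side [[458.  318.2]]
side proj: rim [[301.0, 173.0], [342.0, 255.0], [290.0, 269.0], [258.0, 182.0]] lids [[285.0, 187.0], [304.0, 230.0]]
side dark [268 175  37  33 967] [285.9 191. ]
side dark [ 276  211   49   43 1299] [303.8 233.3]
side dark [396 217  51  56 733] [422.1 248.9]
side dark [ 478  231  162  138 1276] [579.9 313.7]
side dark [434 313  32  43 718] [449.6 333.5]
side dark [408 341  20  27 409] [417.1 353.7]
side dark [427 357  25  17 102] [437.1 368.3]
side dark [500 358  26  27 487] [512.5 370.9]
```

```bash
cat > go.py <<'E'
import sys
from h import *
def go(x,y,z,yaw,s=None):
    s=s or state(); Rt=R.from_euler('xyz',s['ee_rot'],degrees=True)
    d=Rt.inv().apply(np.array([x,y,z])-s['ee_pos'])
    r=(Rt.inv()*R.from_euler('xyz',[180,0,yaw],degrees=True)).as_rotvec(degrees=True)
    print('from',s['ee_pos'].round(1),s['ee_rot'].round(1),'t',round(s['time_s'],2),'f',s['force'].round(1),'w',round(s['gripper_width'],1),'gf',round(s['gripper_force'],1),'\n->',r.round(2),d.round(1))
if __name__=='__main__': go(*map(float,sys.argv[1:]))
E
python3 go.py 579.6 146 215 167.4
```

```text
from [199.6 538.8 213.3] [-179.9   -0.   159.7] t 0.15 f [-0.3  0.3  0.9] w 91.1 gf 0.0 
-> [-0.08 -0.01 -7.73] [-492.8 -236.4   -1.4]
```

carry_out([
  [0, 0, -7.7, -493, -236, -2, -1],
  [0, 0, -7.7, -493, -236, -2, -1],
  [0, 0, -7.7, -493, -236, -2, -1],
  [0, 0, -7.7, -493, -236, -2, -1],
  [0, 0, -7.7, -493, -236, -2, -1],
  [0, 0, -7.7, -493, -236, -2, -1],
  [0, 0, -7.7, -493, -236, -2, -1],
  [0, 0, -7.7, -493, -236, -2, -1],
  [0, 0, -7.7, -493, -236, -2, -1],
  [0, 0, -7.7, -493, -236, -2, -1],
  [0, 0, -7.7, -493, -236, -2, -1],
  [0, 0, -7.7, -493, -236, -2, -1],
  [0, 0, -7.7, -493, -236, -2, -1],
  [0, 0, -7.7, -493, -236, -2, -1],
  [0, 0, -7.7, -493, -236, -2, -1],
  [0, 0, -7.7, -493, -236, -2, -1],
  [0, 0, -7.7, -493, -236, -2, -1],
  [0, 0, -7.7, -493, -236, -2, -1],
], force=20)

```text
time_s: 1.95
ee_pos: [579.8, 147.1, 216.1]
ee_rot: [180.0, 0.0, 167.4]
force: [-0.2, -0.1, -0.1]
gripper_width: 0.3
gripper_force: 0.0
```

```bash
python3 - <<'E'
from h import *
from go import go
s=state();go(579.6,146,60,167.4,s);f=grab_frame('wrist');cv2.imwrite('pics/w1.png',f[:,:,::-1])
c=cam('wrist',s)
rim=[[662.2,262.2,60],[604.8,1.5,60],[502.7,22.4,60],[562.4,284.5,60]]
print(proj(c,rim).round(0).tolist(),proj(c,[[594.4,212.9,84],[564.8,79.2,84]]).round(0).tolist())
E
```

```text
from [579.8 147.1 216.1] [180.    0.  167.4] t 1.95 f [-0.2 -0.1 -0.1] w 0.3 gf 0.0 
-> [0.01 0.02 0.02] [  0.   -1.2 156.1]
[[475.0, 289.0], [156.0, 290.0], [138.0, 164.0], [490.0, 166.0]] [[410.0, 233.0], [226.0, 233.0]]
```

View pics/w1.png

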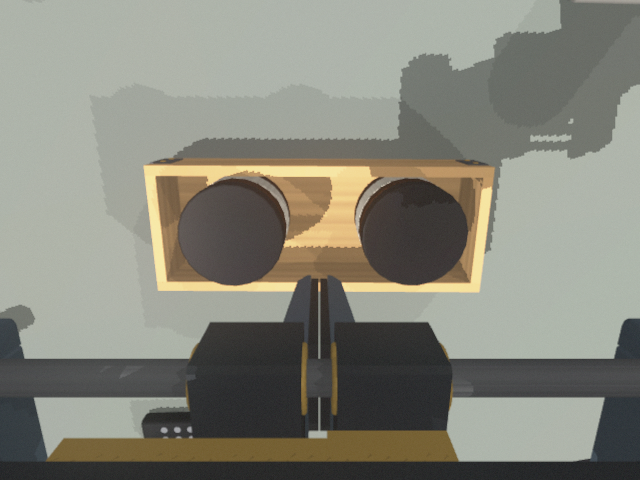

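The wrist view shows rim corners at about (146,165), (493,165), (481,290) and (158,290). The lids are centred at (232,232) and (414,232), and the clear gap between them is around column 322.

```bash
cat > cr.py <<'E'
from h import *
C=np.array([583.,142.5]);A=77.36
def setc(C_,A_):
    global C,A; C=np.array(C_);A=A_
def tocr(p):
    a=np.radians(A);d=np.array([np.cos(a),np.sin(a)]);e=np.array([d[1],-d[0]])
    q=np.atleast_2d(p)[:,:2]-C; return np.c_[q@e,q@d]
E
python3 - <<'E'
from h import *
s={'ee_pos':np.array([579.8,147.1,216.1]),'ee_rot':[180,0,167.4]}
c=cam('wrist',s)
r=ray(c,[[146,165],[493,165],[481,290],[158,290]],60)[:,:2];print(r.round(1),np.linalg.norm(r-np.roll(r,-1,0),axis=1).round(1),r.mean(0).round(1))
d=(r[1]+r[2]-r[0]-r[3]);print('axis',np.degrees(np.arctan2(d[1],d[0])))
import cr; cr.setc(r.mean(0),np.degrees(np.arctan2(d[1],d[0])))
l=ray(c,[[232.5,232],[414,232]],84);print('lids',l.round(1),cr.tocr(l).round(1),'tcp',cr.tocr([579.8,147.1]))
f=cv2.imread('pics/w1.png')
print('cols',f[225,[150,160,165,170,175,180,285,290,295,350,355,360,465,470,475,480,485]].max(1))
E
```

```text
[[504.5  27.9]
 [562.4 286.9]
 [663.9 266.8]
 [604.9   2.9]] [265.4 103.4 270.4 103.4] [583.9 146.1]
axis 77.40080560660813
lids [[564.7  84.2  84. ]
 [594.2 215.7  84. ]] [[ -5.2 -64.6]
 [ -5.2  70.2]] tcp [[-4.21639618  0.05293751]]
cols [226 229 136 157 151  96  71 143 144 233 211  77  62 116 179 246 246]
```

carry_out([
  [0, 0, 0, 1, 2.7, 50, -1],
  [0, 0, 0, 1, 2.7, 95, -1],
  [0, 0, 0, 1, 2.7, 120, -1],
  [0, 0, 0, 1, 2.7, 140, -1],
  [0, 0, 0, 1, 2.7, 155, -1],
  [0, 0, 0, 1, 2.7, 170, -1],
  [0, 0, 0, 1, 2.7, 182, -1],
  [0, 0, 0, 1, 2.7, 190, -1],
  [0, 0, 0, 1, 2.7, 192, -1],
  [0, 0, 0, 1, 2.7, 192, -1],
  [0, 0, 0, 1, 2.7, 192, -1],
])

```text
time_s: 3.1
ee_pos: [580.2, 149.6, 24.6]
ee_rot: [180.0, 0.1, 167.4]
force: [0.0, -0.0, 0.2]
gripper_width: 0.2
gripper_force: 0.0
```

carry_out([
  [0, 0, 0, 0, 5, 0, -1],
  [0, 0, 0, 0, 10, 0, -1],
  [0, 0, 0, 0, 13, 0, -1],
  [0, 0, 0, 0, 16, 0, -1],
  [0, 0, 0, 0, 19, 0, -1],
  [0, 0, 0, 0, 22, 0, -1],
  [0, 0, 0, 0, 25, 0, -1],
  [0, 0, 0, 0, 27, 0, -1],
  [0, 0, 0, 0, 27, 0, -1],
  [0, 0, 0, 0, 27, 0, -1],
])

```text
time_s: 4.1
ee_pos: [585.7, 176.1, 23.9]
ee_rot: [180.0, 0.0, 167.4]
force: [0.4, -1.1, 1.7]
gripper_width: 0.5
gripper_force: 0.6
```

carry_out([
  [0, 0, 0, 0, 1, 0, -1],
  [0, 0, 0, 0, 2, 0, -1],
  [0, 0, 0, 0, 2, 0, -1],
])

```text
time_s: 4.4
ee_pos: [586.0, 177.8, 23.9]
ee_rot: [-180.0, -0.0, 167.4]
force: [0.3, -2.8, 1.1]
gripper_width: 0.5
gripper_force: 1.3
```

carry_out([
  [0, 0, 0, 0, 1, 0, -1],
  [0, 0, 0, 0, 2, 0, -1],
  [0, 0, 0, 0, 2, 0, -1],
])

```text
time_s: 4.7
ee_pos: [586.3, 179.5, 23.9]
ee_rot: [-180.0, -0.0, 167.4]
force: [-1.7, -3.6, 2.3]
gripper_width: 0.4
gripper_force: 2.1
```

carry_out([
  [0, 0, 0, 0, 1, 0, -1],
  [0, 0, 0, 0, 2, 0, -1],
  [0, 0, 0, 0, 2, 0, -1],
])

```text
time_s: 5.0
ee_pos: [586.3, 179.7, 24.1]
ee_rot: [-179.8, -0.0, 167.4]
force: [-2.7, -10.3, 4.4]
gripper_width: 0.4
gripper_force: 5.3
```

```bash
python3 - <<'E'
from h import *
s=state();print(s['ee_pos'],s['force'])
f=grab_frame('wrist');g=grab_frame('top')
cv2.imwrite('pics/w2.png',np.hstack([f[:,100:600,::-1],]))
E
```

```text
[586.26023361 179.73648969  24.11829496] [ -2.74488384 -10.27215414   4.40063893]
```

View pics/w2.png

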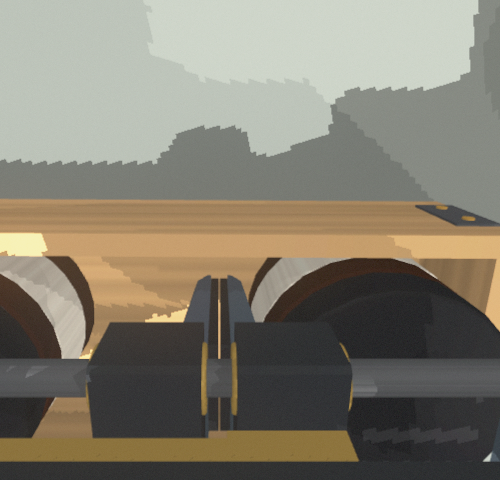

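The jar has seated at the +y end: force rose to 10 N without further motion, at s≈33.3 against the expected 33.5. The view shows fingers against the right jar and the left jar still free. Next I push the other jar the other way.

carry_out([
  [0, 0, 0, 0, -12, 0, -1],
  [0, 0, 0, 0, -24, 0, -1],
  [0, 0, 0, 0, -34, 0, -1],
  [0, 0, 0, 0, -39, 0, -1],
  [0, 0, 0, 0, -43, 0, -1],
  [0, 0, 0, 0, -46, 0, -1],
  [0, 0, 0, 0, -49, 0, -1],
  [0, 0, 0, 0, -52, 0, -1],
  [0, 0, 0, 0, -55, 0, -1],
  [0, 0, 0, 0, -58, 0, -1],
  [0, 0, 0, 0, -61, 0, -1],
  [0, 0, 0, 0, -64, 0, -1],
  [0, 0, 0, 0, -66, 0, -1],
  [0, 0, 0, 0, -66, 0, -1],
  [0, 0, 0, 0, -66, 0, -1],
])

```text
time_s: 6.6
ee_pos: [572.3, 117.0, 23.9]
ee_rot: [-180.0, -0.0, 167.4]
force: [-0.4, 0.4, -0.2]
gripper_width: 0.3
gripper_force: 0.1
```

carry_out([
  [0, 0, 0, 0, -1, 0, -1],
  [0, 0, 0, 0, -2, 0, -1],
  [0, 0, 0, 0, -2, 0, -1],
])

```text
time_s: 6.9
ee_pos: [572.1, 115.4, 24.0]
ee_rot: [180.0, 0.0, 167.4]
force: [0.4, 2.4, 0.1]
gripper_width: 0.5
gripper_force: 0.8
```

carry_out([
  [0, 0, 0, 0, -1, 0, -1],
  [0, 0, 0, 0, -2, 0, -1],
  [0, 0, 0, 0, -2, 0, -1],
])

```text
time_s: 7.2
ee_pos: [571.9, 114.1, 24.1]
ee_rot: [179.9, 0.0, 167.3]
force: [1.1, 3.9, 0.1]
gripper_width: 0.5
gripper_force: 2.5
```

```bash
python3 go.py 428.7 -230 260 25.2
```

```text
from [571.9 114.1  24.1] [179.9   0.  167.3] t 7.2 f [1.1 3.9 0.1] w 0.5 gf 2.5 
-> [ 8.0000e-02 -1.0000e-01  1.4214e+02] [  64.2 -366.8 -236.5]
```

carry_out([
  [0, 0, 0, 0, 3, -20, -1],
  [0, 0, 0, 0, 3, -70, -1],
  [0, 0, 0, 0, 3, -120, -1],
  [0, 0, 0, 0, 3, -170, -1],
  [0, 0, 142, 64, -367, -236, 0.85],
  [0, 0, 142, 64, -367, -236, 0.85],
  [0, 0, 142, 64, -367, -236, 0.85],
  [0, 0, 142, 64, -367, -236, 0.85],
  [0, 0, 142, 64, -367, -236, 0.85],
  [0, 0, 142, 64, -367, -236, 0.85],
  [0, 0, 142, 64, -367, -236, 0.85],
  [0, 0, 142, 64, -367, -236, 0.85],
  [0, 0, 142, 64, -367, -236, 0.85],
  [0, 0, 142, 64, -367, -236, 0.85],
  [0, 0, 142, 64, -367, -236, 0.85],
  [0, 0, 142, 64, -367, -236, 0.85],
  [0, 0, 142, 64, -367, -236, 0.85],
  [0, 0, 142, 64, -367, -236, 0.85],
  [0, 0, 142, 64, -367, -236, 0.85],
  [0, 0, 142, 64, -367, -236, 0.85],
])

```text
time_s: 9.2
ee_pos: [428.0, -230.9, 259.6]
ee_rot: [-180.0, 0.1, 29.5]
force: [-0.8, 0.2, -0.1]
gripper_width: 84.6
gripper_force: 0.0
```

carry_out([
  [0, 0, 12, 0, 0, 0, 0.85],
  [0, 0, 12, 0, 0, 0, 0.85],
  [0, 0, 12, 0, 0, 0, 0.85],
  [0, 0, 12, 0, 0, 0, 0.85],
])

```text
time_s: 9.6
ee_pos: [428.4, -230.8, 259.7]
ee_rot: [-180.0, 0.0, 17.9]
force: [-0.5, 0.5, -0.5]
gripper_width: 84.1
gripper_force: 0.0
```

```bash
python3 - <<'E'
from h import *
from go import go
s=state();go(428.7,-230,95,25.2,s)
f=grab_frame('wrist');cv2.imwrite('pics/w3.png',f[:,:,::-1]);g=grab_frame('top');cv2.imwrite('pics/top1.png',g[:,:,::-1])
c=cam('wrist',s)
m=(f.min(2)>165).astype(np.uint8);n,l,st,ce=cv2.connectedComponentsWithStats(m)
for i in range(1,n):
    if st[i,4]>1500:
        p=ray(c,np.argwhere(l==i)[:,::-1],130)[:,:2].astype(np.float32);print(st[i],ce[i],cv2.minAreaRect(p))
E
```

```text
from [ 428.4 -230.8  259.7] [-180.     0.    17.9] t 9.6 f [-0.5  0.5 -0.5] w 84.1 gf 0.0 
-> [-0.02  0.05 -7.27] [  0.7  -0.7 164.7]
[ 280  203   80   58 3736] [319.20556745 232.03640257] ((429.4616394042969, -230.0382080078125), (37.17201614379883, 59.125816345214844), 25.176822662353516)
[ 430  226  108  102 5541] [484.46742465 276.41544848] ((434.2848815917969, -361.93450927734375), (65.81926727294922, 53.26427459716797), 64.68877410888672)
```

View pics/w3.png

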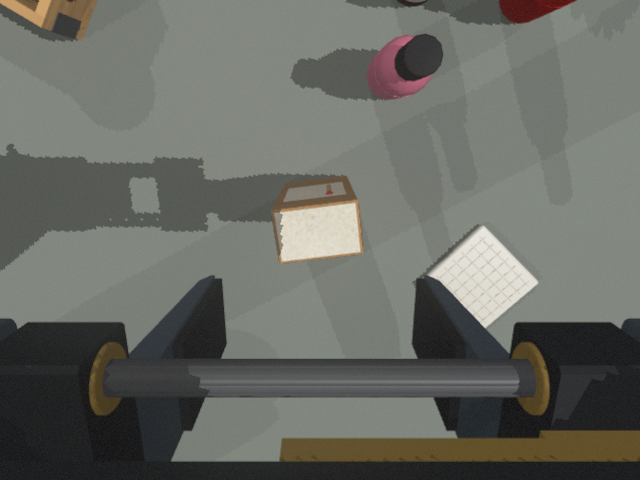

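The wrist view shows the carton's top centred at (319,232), with the pink look-alike at (415,60) well clear. The cast gives (429.5,-230) and 25.2°, in line with the top view. Next I grasp it.

carry_out([
  [0, 0, -7.3, 1, -0.4, 40, 0.85],
  [0, 0, -7.3, 1, -0.4, 80, 0.85],
  [0, 0, -7.3, 1, -0.4, 115, 0.85],
  [0, 0, -7.3, 1, -0.4, 140, 0.85],
  [0, 0, -7.3, 1, -0.4, 157, 0.85],
  [0, 0, -7.3, 1, -0.4, 165, 0.85],
  [0, 0, -7.3, 1, -0.4, 165, 0.85],
  [0, 0, -7.3, 1, -0.4, 165, 0.85],
  [0, 0, -7.3, 1, -0.4, 165, -0.2],
  [0, 0, -7.3, 1, -0.4, 165, -1],
  [0, 0, -7.3, 1, -0.4, 165, -1],
  [0, 0, -7.3, 1, -0.4, 165, -1],
  [0, 0, -7.3, 1, -0.4, 165, -1],
  [0, 0, -7.3, 1, -0.4, 165, -1],
  [0, 0, -7.3, 1, -0.4, 165, -1],
], force=15)

```text
time_s: 11.2
ee_pos: [430.1, -230.2, 95.5]
ee_rot: [180.0, -0.0, 25.2]
force: [-1.6, 0.8, 6.1]
gripper_width: 64.0
gripper_force: 15.0
```

carry_out([
  [0, 0, 0, 0, 0, -10, -1],
  [0, 0, 0, 0, 0, -40, -1],
  [0, 0, 0, 0, 0, -80, -1],
  [0, 0, 0, 0, 0, -120, -1],
  [0, 0, 0, 0, 0, -120, -1],
  [0, 0, 0, 0, 0, -120, -1],
])

```text
time_s: 11.8
ee_pos: [429.7, -230.1, 215.4]
ee_rot: [179.9, -0.0, 25.2]
force: [0.4, -0.1, -1.7]
gripper_width: 64.1
gripper_force: 15.0
```

```bash
python3 - <<'E'
import numpy as np
from go import go
d=np.array([np.cos(np.radians(77.4)),np.sin(np.radians(77.4))])
p=np.array([583.85,145.9])+24.3*d;print(p)
go(*p,215,77.4)
E
```

```text
[589.15088077 169.61477732]
from [ 429.7 -230.1  215.4] [179.9  -0.   25.2] t 11.8 f [ 0.4 -0.1 -1.7] w 64.1 gf 15.0 
-> [ 7.000e-02 -1.000e-02 -5.224e+01] [ 314.3 -293.9    0.4]
```

carry_out([
  [0, 0, -4, 25, -23, 0, -1],
  [0, 0, -9, 50, -47, 0, -1],
  [0, 0, -14, 80, -75, 0, -1],
  [0, 0, -19, 110, -103, 0, -1],
  [0, 0, -24, 140, -131, 0, -1],
  [0, 0, -29, 170, -159, 0, -1],
  [0, 0, -34, 200, -187, 0, -1],
  [0, 0, -39, 230, -215, 0, -1],
  [0, 0, -44, 260, -243, 0, -1],
  [0, 0, -49, 285, -267, 0, -1],
  [0, 0, -52.2, 303, -283, 0, -1],
  [0, 0, -52.2, 313, -292, 0, -1],
  [0, 0, -52.2, 313, -292, 0, -1],
  [0, 0, -52.2, 313, -292, 0, -1],
  [0, 0, -52.2, 313, -292, 0, -1],
])

```text
time_s: 13.3
ee_pos: [588.3, 165.9, 214.7]
ee_rot: [-180.0, 0.1, 77.3]
force: [-0.9, -0.3, -1.4]
gripper_width: 63.9
gripper_force: 15.0
```

```bash
python3 - <<'E'
from h import *
from go import go
s=state();go(588.65,167.4,113,77.4,s)
f=grab_frame('wrist');cv2.imwrite('pics/w4.png',f[:,:,::-1])
g=grab_frame('side')
cv2.imwrite('pics/s4.png',cv2.resize(g[80:330,180:440],None,fx=2.3,fy=2.3,interpolation=cv2.INTER_CUBIC)[:,:,::-1])
E
```

```text
from [588.3 165.9 214.7] [-1.80e+02  1.00e-01  7.73e+01] t 13.3 f [-0.9 -0.3 -1.4] w 63.9 gf 15.0 
-> [-0.05  0.05 -0.14] [1.600e+00 1.000e-01 1.017e+02]
```

View pics/w4.png

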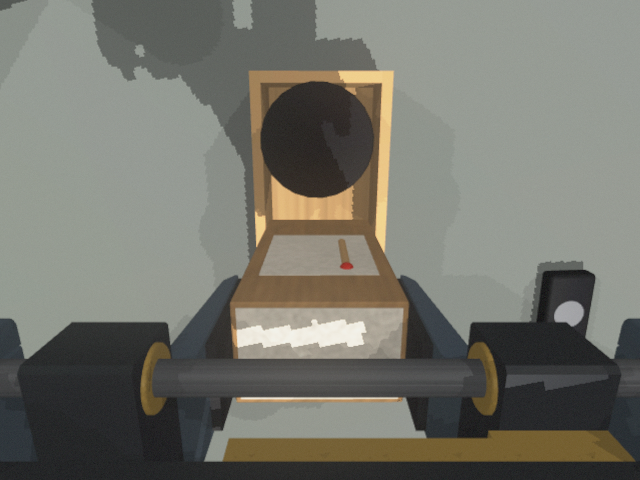

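The wrist view shows the held carton square to the crate: bottom front edge at row 221, columns 273-370. The seated jar's lid is centred at (317,139) with its near edge at row 196, and the crate's outer edges at row 72 are columns 249-394.

```bash
python3 - <<'E'
from h import *
import cr; cr.setc([583.85,145.9],77.4)
c=cam('wrist',{'ee_pos':np.array([588.3,165.9,214.7]),'ee_rot':[180,0.1,77.3]})
for n,uv,z in [('bottom edge',[[273,221],[370,221]],119.2),('top edge',[[237,305],[406,305]],249.2),('lid near/ctr/far',[[317,196.5],[317,139],[317,81]],84),('rim far outer',[[249,71],[394,71]],60)]:
    print(n,cr.tocr(ray(c,uv,z)).round(1).tolist())
print('tcp',cr.tocr([588.3,165.9]))
E
```

```text
bottom edge [[-29.5, 38.3], [33.3, 38.2]]
top edge [[-28.6, 40.2], [30.6, 40.0]]
lid near/ctr/far [[-1.1, 47.7], [-1.0, 88.0], [-0.9, 125.5]]
rim far outer [[-49.5, 134.0], [54.1, 133.8]]
tcp [[-2.00352373e-02  2.04890727e+01]]
```

carry_out([
  [0, 0, 0, 1.6, 0, 25, -1],
  [0, 0, 0, 1.6, 0, 50, -1],
  [0, 0, 0, 1.6, 0, 70, -1],
  [0, 0, 0, 1.6, 0, 85, -1],
  [0, 0, 0, 1.6, 0, 95, -1],
  [0, 0, 0, 1.6, 0, 102, -1],
  [0, 0, 0, 1.6, 0, 105, -1],
  [0, 0, 0, 1.6, 0, 105, -1],
  [0, 0, 0, 1.6, 0, 105, -1],
])

```text
time_s: 14.3
ee_pos: [589.7, 169.0, 110.7]
ee_rot: [179.9, -0.0, 77.4]
force: [0.3, 0.5, -1.3]
gripper_width: 63.9
gripper_force: 15.0
```

carry_out([
  [0, 0, 0, 1, 0, 0, -1],
  [0, 0, 0, 2, 0, 0, -1],
  [0, 0, 0, 2, 0, 0, -1],
  [0, 0, 0, 2, 0, 0, -1],
])

```text
time_s: 14.7
ee_pos: [589.7, 170.9, 110.1]
ee_rot: [180.0, -0.0, 77.4]
force: [-0.3, 0.8, -1.8]
gripper_width: 64.0
gripper_force: 15.0
```

carry_out([
  [0, 0, 0, 1, 0, 0, -1],
  [0, 0, 0, 1, 0, 0, -1],
])

```text
time_s: 14.9
ee_pos: [589.9, 171.8, 109.9]
ee_rot: [-180.0, 0.0, 77.4]
force: [-1.2, 0.2, -0.6]
gripper_width: 63.9
gripper_force: 15.0
```

carry_out([
  [0, 0, 0, 1, 0, 0, -1],
  [0, 0, 0, 1, 0, 0, -1],
])

```text
time_s: 15.1
ee_pos: [589.9, 172.2, 110.0]
ee_rot: [-180.0, 0.1, 77.4]
force: [-0.5, -3.0, 0.5]
gripper_width: 64.4
gripper_force: 15.0
```

carry_out([
  [0, 0, 0, 1, 0, 0, -1],
  [0, 0, 0, 1, 0, 0, -1],
])

```text
time_s: 15.3
ee_pos: [590.0, 172.8, 110.0]
ee_rot: [-180.0, 0.1, 77.4]
force: [-2.3, -5.6, 1.5]
gripper_width: 63.9
gripper_force: 15.0
```

carry_out([
  [0, 0, 0, -2, 0, 0, -1],
  [0, 0, 0, -2, 0, 2, -1],
  [0, 0, 0, -2, 0, 4, -1],
  [0, 0, 0, -2, 0, 6, -1],
  [0, 0, 0, -2, 0, 7, -1],
  [0, 0, 0, -2, 0, 7, -1],
  [0, 0, 0, -2, 0, 7, -1],
])

```text
time_s: 16.0
ee_pos: [589.9, 172.2, 103.6]
ee_rot: [180.0, -0.1, 77.4]
force: [-1.5, -0.6, 5.6]
gripper_width: 63.8
gripper_force: 15.0
```

carry_out([
  [0, 0, 0, 0, 0, 0, 0.7],
  [0, 0, 0, 0, 0, 0, 0.7],
  [0, 0, 0, 0, 0, 0, 0.7],
  [0, 0, 0, 0, 0, 0, 0.7],
  [0, 0, 0, 0, 0, -20, 0.7],
  [0, 0, 0, 0, 0, -60, 0.7],
  [0, 0, 0, 0, 0, -110, 0.7],
  [0, 0, 0, 0, 0, -157, 0.7],
  [0, 0, 0, 0, 0, -157, 0.7],
  [0, 0, 0, 0, 0, -157, 0.7],
])

```text
time_s: 17.0
ee_pos: [590.3, 171.9, 261.0]
ee_rot: [179.9, -0.1, 77.4]
force: [0.1, -0.5, -0.5]
gripper_width: 77.6
gripper_force: 0.0
```

```bash
python3 go.py 646 -247.5 260 77.4
```

```text
from [590.3 171.9 261. ] [ 1.799e+02 -1.000e-01  7.740e+01] t 17.0 f [ 0.1 -0.5 -0.5] w 77.6 gf 0.0 
-> [ 0.13 -0.07 -0.04] [-397.   146.1    0.8]
```

carry_out([
  [0, 0, 0, -397, 146, 0, 0.1],
  [0, 0, 0, -397, 146, 0, 0.1],
  [0, 0, 0, -397, 146, 0, 0.1],
  [0, 0, 0, -397, 146, 0, 0.1],
  [0, 0, 0, -397, 146, 0, 0.1],
  [0, 0, 0, -397, 146, 0, 0.1],
  [0, 0, 0, -397, 146, 0, 0.1],
  [0, 0, 0, -397, 146, 0, 0.1],
  [0, 0, 0, -397, 146, 0, 0.1],
  [0, 0, 0, -397, 146, 0, 0.1],
  [0, 0, 0, -397, 146, 0, 0.1],
  [0, 0, 0, -397, 146, 0, 0.1],
  [0, 0, 0, -397, 146, 0, 0.1],
  [0, 0, 0, -397, 146, 0, 0.1],
])

```text
time_s: 18.4
ee_pos: [645.6, -246.2, 260.2]
ee_rot: [180.0, -0.0, 77.5]
force: [0.1, -1.1, -0.5]
gripper_width: 50.1
gripper_force: 0.0
```

```bash
python3 - <<'E'
from h import *
from go import go
s=state();go(646,-247.5,104,77.4,s)
f=grab_frame('wrist');cv2.imwrite('pics/w5.png',f[:,:,::-1])
g=grab_frame('top');cv2.imwrite('pics/top2.png',g[:,:,::-1])
c=cam('wrist',s);print('predicted cap',proj(c,[[646,-247.5,138],[646,-247.5,0]]))
E
```

```text
from [ 645.6 -246.2  260.2] [180.   -0.   77.5] t 18.4 f [ 0.1 -1.1 -0.5] w 50.1 gf 0.0 
-> [ 0.01 -0.01  0.05] [ -1.2   0.7 156.2]
predicted cap [[319.54117534 238.00956808]
 [319.18418366 201.07337716]]
```

View pics/w5.png

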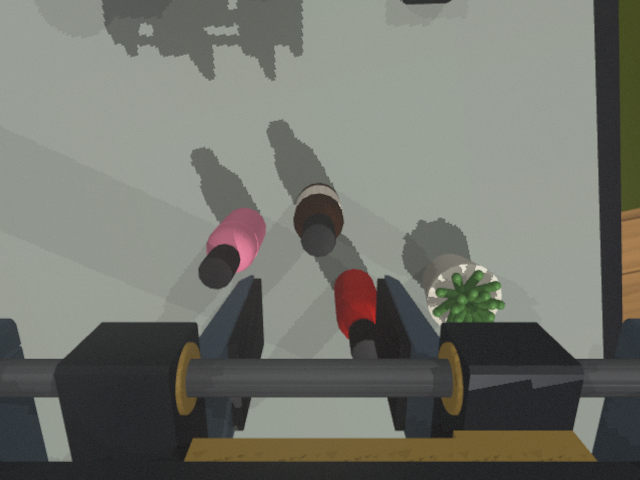

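The wrist view shows the dark bottle's cap top at (318,239) against a prediction of (319.5,238). The pink cap is at (219,266) and the red one at (362,335), both clear of the fingers at this opening.

```bash
python3 - <<'E'
from h import *
from go import go
f=cv2.imread('pics/w5.png')
c=cam('wrist',{'ee_pos':np.array([645.6,-246.2,260.2]),'ee_rot':[180,0,77.5]})
p=ray(c,[[318.5,239.5],[219,266],[362,335]],138);print(p.round(1))
go(p[0,0],p[0,1],106,77.4)
E
```

```text
[[ 645.  -248.5  138. ]
 [ 569.1 -252.4  138. ]
 [ 661.3 -331.2  138. ]]
from [ 645.6 -246.6  260.3] [180.   -0.   77.4] t 18.5 f [-0.7 -0.7 -1. ] w 50.1 gf 0.0 
-> [ 0.02 -0.    0.03] [ -1.9  -0.2 154.3]
```

carry_out([
  [0, 0, 0, -1.9, -0.2, 40, 0.1],
  [0, 0, 0, -1.9, -0.2, 80, 0.1],
  [0, 0, 0, -1.9, -0.2, 110, 0.1],
  [0, 0, 0, -1.9, -0.2, 132, 0.1],
  [0, 0, 0, -1.9, -0.2, 148, 0.1],
  [0, 0, 0, -1.9, -0.2, 154, 0.1],
  [0, 0, 0, -1.9, -0.2, 154, 0.1],
  [0, 0, 0, -1.9, -0.2, 154, 0.1],
  [0, 0, 0, -1.9, -0.2, 154, -1],
  [0, 0, 0, -1.9, -0.2, 154, -1],
  [0, 0, 0, -1.9, -0.2, 154, -1],
  [0, 0, 0, -1.9, -0.2, 154, -1],
  [0, 0, 0, -1.9, -0.2, 154, -1],
  [0, 0, 0, -1.9, -0.2, 154, -1],
], force=25)

```text
time_s: 19.9
ee_pos: [645.0, -249.4, 106.5]
ee_rot: [180.0, 0.0, 77.4]
force: [-0.4, -0.3, 2.7]
gripper_width: 25.4
gripper_force: 25.0
```

carry_out([
  [0, 0, 0, 0, 0, -10, -1],
  [0, 0, 0, 0, 0, -40, -1],
  [0, 0, 0, 0, 0, -80, -1],
  [0, 0, 0, 0, 0, -130, -1],
  [0, 0, 0, 0, 0, -170, -1],
  [0, 0, 0, 0, 0, -170, -1],
  [0, 0, 0, 0, 0, -170, -1],
])

```text
time_s: 20.6
ee_pos: [645.0, -249.4, 276.9]
ee_rot: [179.9, 0.0, 77.4]
force: [0.1, -0.6, -2.8]
gripper_width: 25.6
gripper_force: 25.0
```

```bash
python3 - <<'E'
import numpy as np
from go import go
d=np.array([np.cos(np.radians(77.4)),np.sin(np.radians(77.4))])
p=np.array([583.85,145.9])-21.5*d;print(p)
go(*p,276,77.4)
E
```

```text
[579.15992031 124.91778962]
from [ 645.  -249.4  276.9] [179.9   0.   77.4] t 20.6 f [ 0.1 -0.6 -2.8] w 25.6 gf 25.0 
-> [ 0.1   0.01 -0.04] [ 350.8 -146.1    0.6]
```

carry_out([
  [0, 0, 0, 20, -8, 0, -1],
  [0, 0, 0, 55, -23, 0, -1],
  [0, 0, 0, 92, -38, 0, -1],
  [0, 0, 0, 129, -54, 0, -1],
  [0, 0, 0, 166, -69, 0, -1],
  [0, 0, 0, 203, -85, 0, -1],
  [0, 0, 0, 240, -100, 0, -1],
  [0, 0, 0, 277, -115, 0, -1],
  [0, 0, 0, 310, -129, 0, -1],
  [0, 0, 0, 335, -140, 0, -1],
  [0, 0, 0, 348, -145, 0, -1],
  [0, 0, 0, 351, -146, 0, -1],
  [0, 0, 0, 351, -146, 0, -1],
  [0, 0, 0, 351, -146, 0, -1],
  [0, 0, 0, 351, -146, 0, -1],
])

```text
time_s: 22.1
ee_pos: [579.5, 123.8, 275.8]
ee_rot: [-180.0, 0.0, 77.3]
force: [-0.7, 0.7, -1.1]
gripper_width: 25.7
gripper_force: 25.0
```

```bash
python3 - <<'E'
from h import *
from go import go
s=state();go(579.16,124.9,114.5,77.4,s)
f=grab_frame('wrist')
g=grab_frame('top');q=grab_frame('side')
a=cv2.resize(g[170:290,215:375],(400,300),interpolation=cv2.INTER_CUBIC)
b=cv2.resize(q[90:300,200:410],(400,300),interpolation=cv2.INTER_CUBIC) if 0 else cv2.resize(q[130:280,210:410],(400,300),interpolation=cv2.INTER_CUBIC)
w=f[:300,120:520]
cv2.imwrite('pics/m6.png',np.vstack([np.hstack([a,b]),np.hstack([w,np.zeros_like(w)])])[:,:,::-1]);cv2.imwrite('pics/w6.png',f[:,:,::-1])
E
```

```text
from [579.5 123.8 275.8] [-180.     0.    77.3] t 22.1 f [-0.7  0.7 -1.1] w 25.7 gf 25.0 
-> [-0.01  0.02 -0.13] [  1.1  -0.5 161.3]
```

View pics/m6.png

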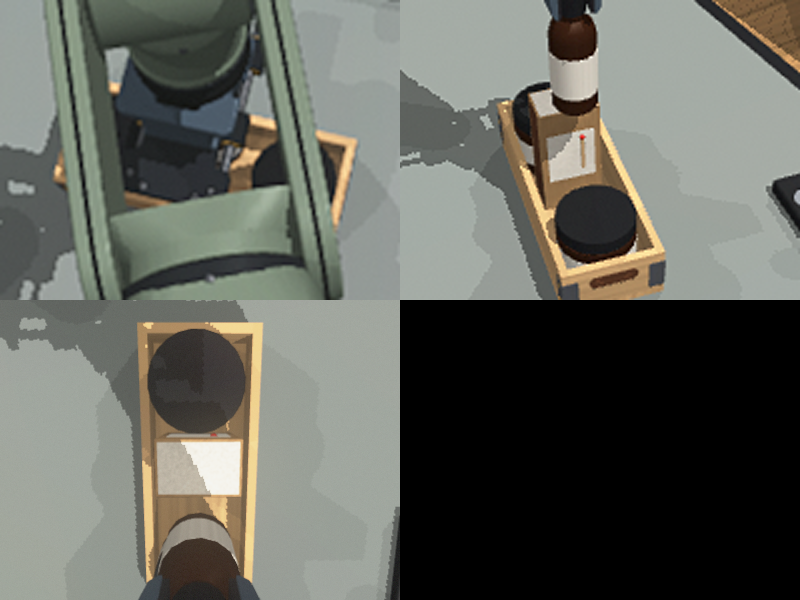

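The carton stands upright next to the seated jar, its top at wrist rows 140-196 and columns 276-362. The bottle hangs upright with its foot's front edge at about row 213, and the gap for it is open. Next I check the numbers.

```bash
python3 - <<'E'
from h import *
import cr; cr.setc([583.85,145.9],77.4)
c=cam('wrist',{'ee_pos':np.array([579.5,123.8,275.8]),'ee_rot':[180,0,77.3]})
for n,uv,z in [('carton far',[319,140],138),('carton near',[319,196],138),('bottle foot front',[317,213],169.3),('lid near/far',[[317,133],[317,29]],84)]:
    print(n,cr.tocr(ray(c,uv,z)).round(1).tolist())
print(cr.tocr([579.5,123.8]))
E
```

```text
carton far [[1.0, 44.1]]
carton near [[0.9, 4.0]]
bottle foot front [[-0.4, -1.8]]
lid near/far [[-0.6, 46.9], [-0.3, 124.9]]
[[  0.57572772 -22.51668354]]
```

carry_out([
  [0, 0, 0, 1, 0, 25, -1],
  [0, 0, 0, 1, 0, 55, -1],
  [0, 0, 0, 1, 0, 70, -1],
  [0, 0, 0, 1, 0, 78, -1],
  [0, 0, 0, 1, 0, 84, -1],
  [0, 0, 0, 1, 0, 90, -1],
  [0, 0, 0, 1, 0, 96, -1],
  [0, 0, 0, 1, 0, 102, -1],
  [0, 0, 0, 1, 0, 108, -1],
  [0, 0, 0, 1, 0, 114, -1],
  [0, 0, 0, 1, 0, 114, -1],
])

```text
time_s: 23.35
ee_pos: [578.8, 126.0, 160.9]
ee_rot: [-179.9, 0.0, 77.4]
force: [-1.2, 0.2, -0.6]
gripper_width: 25.4
gripper_force: 25.0
```

carry_out([
  [0, 0, 0, 0, 0, 8, -1],
  [0, 0, 0, 0, 0, 16, -1],
  [0, 0, 0, 0, 0, 24, -1],
  [0, 0, 0, 0, 0, 32, -1],
  [0, 0, 0, 0, 0, 38, -1],
  [0, 0, 0, 0, 0, 41, -1],
  [0, 0, 0, 0, 0, 41, -1],
])

```text
time_s: 24.05
ee_pos: [579.2, 126.0, 120.4]
ee_rot: [-180.0, 0.0, 77.4]
force: [-0.5, -0.4, -1.5]
gripper_width: 25.7
gripper_force: 25.0
```

carry_out([
  [0, 0, 0, -0.7, 0, 2, -1],
  [0, 0, 0, -0.7, 0, 4, -1],
  [0, 0, 0, -0.7, 0, 5.5, -1],
  [0, 0, 0, -0.7, 0, 6.5, -1],
  [0, 0, 0, -0.7, 0, 6.5, -1],
])

```text
time_s: 24.55
ee_pos: [579.3, 125.4, 114.5]
ee_rot: [180.0, -0.0, 77.4]
force: [0.6, 0.5, -1.9]
gripper_width: 25.7
gripper_force: 25.0
```

carry_out([
  [0, 0, 0, 0, 0, 0.7, -1],
  [0, 0, 0, 0, 0, 1.2, -1],
  [0, 0, 0, 0, 0, 1.2, -1],
])

```text
time_s: 24.85
ee_pos: [579.5, 125.5, 114.4]
ee_rot: [179.9, -0.0, 77.4]
force: [-0.9, 0.3, 4.6]
gripper_width: 25.2
gripper_force: 25.0
```

On the floor: z force rose from -1.9 to +4.6 N. I release and retreat.

carry_out([
  [0, 0, 0, 0, 0, 0, 0.0],
  [0, 0, 0, 0, 0, 0, 0.0],
  [0, 0, 0, 0, 0, 0, 0.0],
  [0, 0, 0, 0, 0, 0, 0.0],
  [0, 0, 0, 0, 0, -15, 0.0],
  [0, 0, 0, 0, 0, -40, 0.0],
  [0, 0, 0, 0, 0, -80, 0.0],
  [0, 0, 0, 0, 0, -130, 0.0],
  [0, 0, 0, -80, 0, -150, 0.0],
  [0, 0, 0, -130, 0, -150, 0.0],
  [0, 0, 0, -180, 0, -150, 0.0],
  [0, 0, 0, -230, 0, -150, 0.0],
  [0, 0, 0, -250, 0, -150, 0.0],
  [0, 0, 0, -250, 0, -150, 0.0],
  [0, 0, 0, -250, 0, -150, 0.0],
])

```text
time_s: 26.35
ee_pos: [524.3, -119.5, 263.2]
ee_rot: [-180.0, -0.0, 77.2]
force: [-0.6, 0.9, -0.2]
gripper_width: 45.8
gripper_force: 0.0
```

```bash
python3 - <<'E'
from h import *
g=grab_frame('top');q=grab_frame('side');print(state()['force'],state()['time_s'])
a=cv2.resize(g[140:340,120:400],(400,286),interpolation=cv2.INTER_CUBIC)
b=cv2.resize(q[120:290,190:428],(400,286),interpolation=cv2.INTER_CUBIC)
cv2.imwrite('pics/m7.png',np.hstack([a,b])[:,:,::-1])
E
```

```text
[-0.15417331  0.33484042 -0.59402835] 26.45
```

View pics/m7.png

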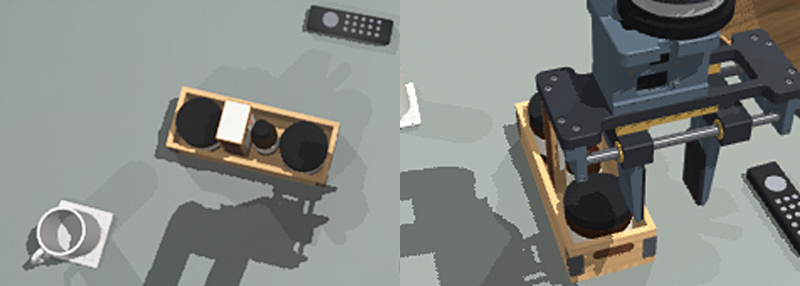

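The top view shows jar, carton (235,120), bottle (263,135) and jar in a row, all inside the crate. The mug and remote are where they were. The bottle's release height matches the floor to 0.1 mm, and the carton's was within 0.1 mm too.

```bash
python3 -c "
import workcell;print(workcell.workorder.job_done())"
```

```text
the job is handed in; nothing more can be done
None
```

The job is handed in at about 26 s of the 70 s allowed: both jars were slid to the crate's ends, the carton and bottle were lowered onto its floor between them, and the last top view shows all four in place with the mug and remote untouched.

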